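# Take the lens off the camera

### The arm

A 6-joint arm with a two-finger parallel gripper is mounted at the origin on the work surface. World frame = base frame: x ahead of the robot, y to its left, z up, the work surface at z = 0. Lengths are in mm, angles in degrees, forces in N, time in s.
With the tool pointing down it reaches from about 350 to 850 mm from the base axis. Payload 8.1 kg.
Tool frame: the origin (TCP) lies midway between the tips of the shut fingers; the grasp point (between the pads) lies 19 mm behind it (r.pinch_z is the distance from the TCP to the grasp point, in mm); z points along the fingers, y is the line along which they close (so a half turn about z gives the same grasp; the last joint's range is limited). The gripper opens to 85 mm and grips with 20 to 120 N. Pads are 22 mm wide; open, the fingers measure 114 mm over their backs; the gripper's body (76 mm by 85 mm) begins 54 mm behind the grasp point. The pads swing forward as they close: fully open they stand 13 mm farther back than shut.
Start: joints at [72.17, 7.471, 85.268, -0, 87.261, -4.893], TCP at [134.309, 584.779, 231.292] pointing down, gripper open.
Joint ranges: [-169.43, 169.43], [-51.17, 129.36], [1.28, 143.12], [-76.62, 256.62], [0, 156.53], [-152.29, 152.29]. Speed limits (degrees/s): [136.94, 136.94, 159.86, 180, 180, 180].

### API

Orientations are given as [roll, pitch, yaw] about the fixed x, y, z axes, in that order (R = Rz(yaw) Ry(pitch) Rx(roll)).
In Python, from bench import sensors, optics, job, r gives the robot as it stands.
- The arm moves only by the tool play_rows, never from a script. Its argument "motion" is a list that holds one entry, the list of rows, each a list of 6 numbers: the shift along the tool's x, y, z in cm, then the turn, a rotation vector about the tool's x, y, z in degrees. In form: [[[x, y, z, ax, ay, az], ...]]. A call has 1 to 5 rows; each row is the pose to reach, as a shift and turn from the pose commanded when the call began, along the tool's axes at that moment; what a row does not reach only later rows make up. A row lasts 1/10 s, in which the tool goes at most 50 mm and 8.59 degrees, less where a joint would pass 70% of its speed; a pose out of reach is approached as far as the arm can. A call with a gripper value outside its range is refused whole. "jaw" is the opening, from 0 (shut) to 1 (fully open), set as the call begins (left out, the last holds). The fingers move at their own pace and stop on an object; "squeeze" is the grip in N (left out, the last holds). Time passes only in rows, so rows that repeat a pose let the fingers close. It gives the time, the measured TCP pose, the force, the opening and the grip force at its end, in the units of the state.
- sensors.sense(): the state, without advancing time (a new reading comes with each control period).
- optics.snapshot(name): name is "scene" or "top" or "wrist"; returns a dict with "pixels" (420x560x3 uint8, red, green, blue), "mtx" (3x3 intrinsics, pixels), "R" (3x3) and "t" (3): a world point X has camera coordinates R X + t; the wrist camera has in their place "T_tool_cam" (4x4, takes a point from camera to tool coordinates, whose origin is the TCP and whose axes are the flange's). Camera axes: x right, y down, z forward; pixel columns grow to the right and rows downward; lengths in mm; the calibration is good to about 2 mm. A picture is of the moment at which its call begins: read the wrist's pose just before it. There is no depth.
- job.hand_in(): hands the job in; it is judged then, once.
The state is a dict: "time": time; "joint_pos": joint angles; "qd": joint speeds; "joint_efforts": joint torques, N m; "tool_pos": TCP position; "tcp_rot": TCP orientation; "ft_force": force on the tool from outside, world axes, zero at the start; "wrist_torque": the same for the moment, N m; "finger_gap": finger opening in mm; "grip_force": force on a finger pad.
Only numpy, scipy, OpenCV 4.12 (cv2) and the standard library are available. Lean on these libraries where they do the work, as an engineer would, in place of code of your own. Each camera call takes 0.05 s, during which the arm holds its last target. There are 200 camera calls.

### The job

Take the lens off the camera that stands lens-up on the bench and put it away: push the camera's release button all the way down, turn the lens anticlockwise (seen from above) about a quarter turn until you feel its springy end stop, lift it straight off, and stand it upright in the round lens rest, fully down, and let go. Handle the mount by feel: never force the button, the lens against the mount, or the lens into the rest, and leave the other things on the bench where they are.

Things in the scene. Friction and masses are not known exactly. Their poses are not given: they have to be found in the camera images.
- camera: White and aluminium box camera on its back, lens up, fixed. Origin: on the lens axis at bench level. Top face 100 mm up. In its frame the box spans x -60 to 90 mm, y -60 to 60 mm (black stand plate 8 mm wider, 8 mm high). Button and lock pin lie on its +x. A 10 mm post 37 mm from the axis, at -25 degrees, stops clockwise turns. Over 35 N of fingers on camera or button is too much.
- release_top (a point): Centre of the top of the round black release button (16 mm across), 62 mm from the lens axis, in a boss 4 mm high; 14 mm above the camera's top face when up, 6 mm when fully down. Press straight down.
- release (a joint): Travel of the release button in m: 0 up, 0.008 fully down. It resists with about 5 N all the way, then stops hard; it stays where it is left (no spring back). Push it to within 1.5 mm of fully down: the lock pin is then clear of the lens's ear.
- lock_pin (a point): Top of the steel lock pin, 6 mm thick, 37 mm from the lens axis towards the button; 10 mm above the camera's top face, sinking to 2 mm with the button. While up it blocks the lens's ear.
- mount (a point): On the lens axis at the camera's top face, where a steel collar (outer radius 33 mm, 4.5 mm high) carries the lens flange. The end stop inside, hidden under the flange, is first touched 47 to 94 degrees anticlockwise of the locked position: different each time, only to be felt. From first touch to 6 degrees further the lens lifts out freely; over 5 degrees short of it the lugs catch. Rise to clear: 10 mm.
- lens: Short black lens, aluminium flange, 0.17 to 0.29 kg, loose, locked in the camera at the start: origin 94.5 mm above the bench, x along the camera's x. Origin: on its axis at the rear end, z up. Rear tube 0 to 12 mm above it (36 mm across), two lugs at 0 to 4 mm (47 mm tip to tip, along x); flange 10 to 15 mm (62 mm across). 1 to 2 mm of play in the mount. Stays where it is turned to.
- barrel (a point): On the lens axis 37 mm above the lens origin: middle of the round ribbed barrel (50 mm across, 15 to 54 mm above the origin), the place to grip, from above. Freed, it turns anticlockwise (positive yaw) almost without resistance; from the sprung end stop on, the torque rises by 0.05 N m per degree. 0.1 to 0.25 N m is right; over 35 N between lens and camera (near 0.35 N m) is too much. It may be regripped.
- ear (a point): Locking ear on the lens flange: a block 7 mm wide, 6 mm high, reaching 40 mm from the axis, at -12.5 degrees from the lens's x. It turns with the lens, so it shows the angle.
- rest: Lens rest: grey ring, 80 mm outside, 53 mm bore, 16 mm high, on a thin rubber base, fixed. Origin: ring centre at bench level. The lens stands in it rear down: lugs and tube in the bore (about 2 mm of room each side), flange flat on the ring's top, lens origin then 6 mm above the bench; any yaw. Over 45 N between lens and rest is too much.
- rear_cap: Black plastic lens cap lying on the bench, 58 mm across, 14 mm high; leave alone. Origin: centre of its underside.
- blower: Green blower bulb standing on the bench, 56 mm across, 85 mm high; leave alone. Origin: centre of its underside.
- driver: Screwdriver with a blue handle lying on the bench, 150 mm long; leave alone.
- spare_lens: Larger black lens standing on the bench, 68 mm across, 75 mm high; leave alone. Origin: centre of its underside.
Things that resemble listed ones, but are neither listed nor needed, are in the scene too. What is shaped like the lens but orange or yellow is not meant.

How it is judged:
By the outcome, as a careful person would: the job done as asked, in the order asked, and still so for the second after the job is handed in, with the robot touching nothing.
It also fails if it takes over 72 s, if anything falls off the work surface, if the arm or the gripper's body presses on something with over 40 N, if the wrist force passes 120 N, or if a joint passes its speed limit or range.

## Working session

There is one attempt and no reset: what is moved stays moved. The work goes in short steps, Python scripts to look and compute and a tool call to move; the robot and the scene stay as the last step left them, time stands still between calls to the robot, and variables do not carry over. Pictures are saved under pics/ and viewed, at most 10 in all, crops included, and the job is handed in when it is done.

Besides the shell and the picture viewer there is one more tool, called after ">>>" as name([rows], argument=value, ...), one row to a line, values as JSON. play_rows: Moves the arm, as the interface text tells. Its arguments: {"type":"object","properties":{"motion":{"type":"array","items":{"type":"array","items":{"type":"array","items":{"type":"number"}}}},"jaw":{"type":"number"},"squeeze":{"type":"number"}},"required":["motion"]}

```bash
mkdir -p pics
python3 - <<'E'
from bench import sensors, optics, job, r
import cv2,numpy as np,pickle
print(sensors.sense(), r.pinch_z)
d={n:optics.snapshot(n) for n in("scene","top")}
pickle.dump(d,open('d0.pkl','wb'))
for n in d:
    cv2.imwrite(f'pics/{n}0.png',cv2.resize(d[n]['pixels'][:,:,::-1],(800,600))); print(n,d[n]['mtx'],d[n]['R'],d[n]['t'])
E
```

```text
{'time': 0.0, 'joint_pos': array([ 7.21705878e+01,  7.51595908e+00,  8.53338200e+01,  1.89303070e-03,
        8.72617693e+01, -4.89516820e+00]), 'qd': array([-0.05398188,  0.0203471 , -0.08868805,  0.0052526 ,  0.02045451,
       -0.06017135]), 'joint_efforts': array([ 1.00180965e-03, -5.69386375e+01, -5.00559747e+01, -3.41480290e-04,
        1.45192680e-02,  4.53085931e-05]), 'tool_pos': array([134.10737637, 584.21907926, 230.19205869]), 'tcp_rot': array([-1.79889020e+02, -1.14025394e-02,  1.67065653e+02]), 'ft_force': array([ 0.23008825,  0.24158323, -0.14631515]), 'wrist_torque': array([ 0.01437048, -0.0239797 ,  0.00869269]), 'grip_force': 0.0, 'finger_gap': 85.3329986032104} 18.700000000000003
scene [[544.31657037   0.         280.82013742]
 [  0.         544.31657037 211.84563   ]
 [  0.           0.           1.        ]] [[ 0.81644433  0.5771929  -0.01634067]
 [ 0.29865524 -0.44633207 -0.84355956]
 [-0.49418995  0.68383919 -0.53678698]] [-498.77621045  -39.26946142 1498.42306434]
top [[394.337488     0.         283.57020364]
 [  0.         394.337488   206.06314126]
 [  0.           0.           1.        ]] [[-0.02211774 -0.99974525 -0.00449795]
 [-0.99264159  0.0224959  -0.11898158]
 [ 0.11905246  0.00183325 -0.99288627]] [ 82.65499197 540.44393002 989.42812426]
```

View pics/top0.png

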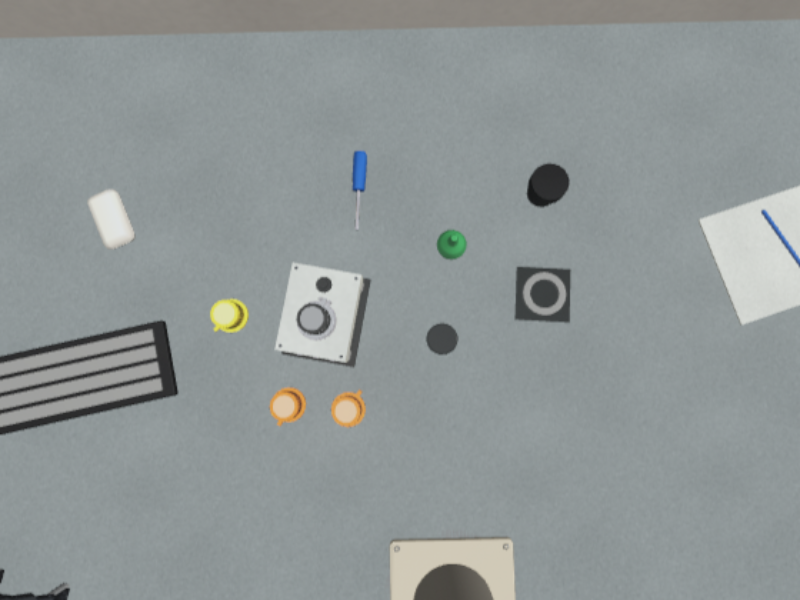

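View pics/scene0.png

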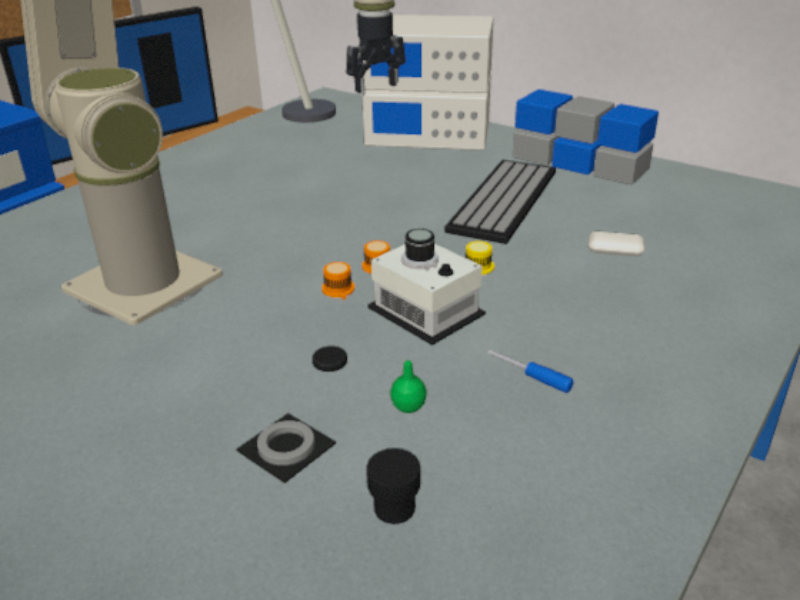

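The top view shows the white camera at (322,312) with the button at (324,284), the black lens at (314,319), and the rest ring at (544,293). The scene view shows the same camera at (428,280) and the ring at (286,442). The lens-shaped things are orange (288,405) and (348,409), yellow (229,315), and black-with-aluminium-flange on the camera (314,319). Only the last one fits. The spare lens at (548,185) stands alone.

```bash
cat > h.py <<'E'
import numpy as np,cv2
def ray(d,uv,z):
    R,t=np.array(d['R']),np.array(d['t']); c=-R.T@t
    v=R.T@np.linalg.inv(d['mtx'])@np.array([uv[0],uv[1],1.]); return c+v*(z-c[2])/v[2]
def blobs(m,roi,mina=30):
    x0,y0,x1,y1=roi; k=np.zeros(m.shape,np.uint8); k[y0:y1,x0:x1]=m[y0:y1,x0:x1]*255
    cs,_=cv2.findContours(k,cv2.RETR_CCOMP,cv2.CHAIN_APPROX_NONE)
    return sorted([c for c in cs if cv2.contourArea(c)>mina],key=lambda c:-cv2.contourArea(c))
E
python3 - <<'E'
import pickle; from h import *
d=pickle.load(open('d0.pkl','rb')); T=d['top'];S=d['scene']; s=.7
g=T['pixels'].astype(int); v=g.max(2); 
print('white')
for c in blobs(v>175,(185,175,262,262))[:2]:
    P=np.array([ray(T,p[0],100)[:2] for p in c],np.float32); print(len(c),cv2.minAreaRect(P))
print('dark')
for c in blobs(v<70,(200,185,252,240),20)[:4]:
    (u,w),r_=cv2.minEnclosingCircle(c); m=cv2.moments(c); uv=(m['m10']/m['m00'],m['m01']/m['m00']); print(uv,r_,cv2.contourArea(c),[ray(T,uv,z) for z in(104,114,149)])
print('ring')
for c in blobs((v>115)&(g.max(2)-g.min(2)<40),(364,189,396,222),20)[:4]:
    P=np.array([ray(T,p[0],16)[:2] for p in c],np.float32); print(cv2.contourArea(c),cv2.fitEllipse(P))
gs=S['pixels'].astype(int)
for c in blobs((gs.max(2)>95),(176,290,226,328),20)[:4]:
    P=np.array([ray(S,p[0],16)[:2] for p in c],np.float32); print('scene ring',cv2.contourArea(c),cv2.fitEllipse(P))
a=cv2.resize(T['pixels'][175:265,185:265,::-1],None,fx=5,fy=5,interpolation=2)
b=cv2.resize(S['pixels'][150:240,250:345,::-1],None,fx=4,fy=5,interpolation=2)
cv2.imwrite('pics/crop.png',np.hstack([a,b]))
E
```

```text
white
217 ((508.7867736816406, 217.49417114257812), (122.6439437866211, 151.99154663085938), 78.57122039794922)
69 ((496.0106506347656, 226.17303466796875), (60.306358337402344, 57.433067321777344), 44.39023971557617)
dark
ring
667.5 ((541.0357055664062, -185.1322479248047), (76.49710845947266, 77.61255645751953), 96.54508209228516)
340.5 ((541.0215454101562, -185.02395629882812), (54.46953201293945, 55.69778823852539), 5.203214645385742)
scene ring 1216.5 ((536.1395263671875, -179.8657684326172), (99.65082550048828, 109.63995361328125), 79.49313354492188)
scene ring 321.5 ((544.0835571289062, -189.77560424804688), (44.24867248535156, 55.50628662109375), 116.7348403930664)
scene ring 49.5 ((609.2271118164062, -197.26443481445312), (17.935300827026367, 29.57493782043457), 174.6474151611328)
```

View pics/crop.png

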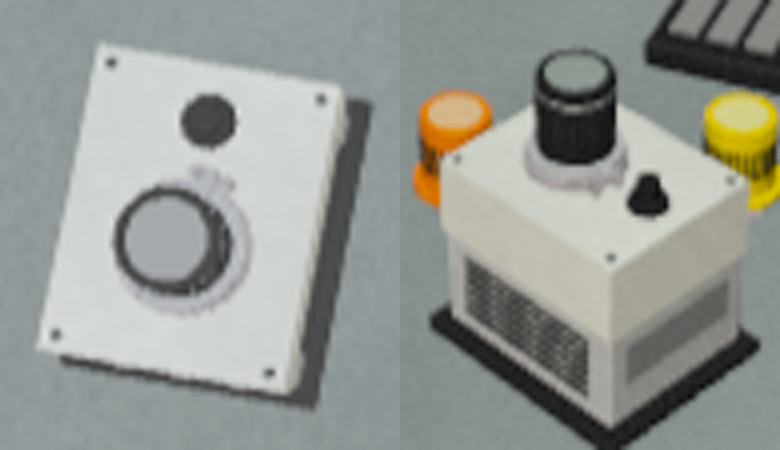

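The crop confirms it: black lens with aluminium flange and ear, and black button, on the white camera. I'll move over it for a wrist view.

```bash
cat >> h.py <<'E'
from scipy.spatial.transform import Rotation as Ro
def go(s,target,yaw):
    R=Ro.from_euler('xyz',s['tcp_rot'],degrees=True); R2=Ro.from_euler('xyz',[180,0,yaw],degrees=True)
    print('shift cm',np.round(R.inv().apply(np.array(target)-s['tool_pos'])/10,2),'turn',np.round((R.inv()*R2).as_rotvec(degrees=True),2))
E
python3 - <<'E'
from bench import sensors
from h import *
go(sensors.sense(),[520,215,300],168.6)
E
```

```text
shift cm [-45.87 -27.37  -6.93] turn [-0.1  -0.01 -1.54]
```

>>> play_rows([
  [[-4.3, -2.6, -1.5, 0, 0, -0.5], [-8.5, -5, -3, 0, 0, -1], [-12.7, -7.6, -4.5, 0, 0, -1.5], [-17, -10, -6, 0, 0, -1.5], [-21.2, -12.6, -7, 0, 0, -1.5]],
], jaw=0)

```text
time: 0.6
tool_pos: [309.2, 417.7, 300.7]
tcp_rot: [180.0, 0.0, 168.6]
ft_force: [0.3, 0.7, -0.6]
finger_gap: 12.3
grip_force: 0.0
```

>>> play_rows([
  [[-4.2, -2.6, 0, 0, 0, 0], [-8.5, -5, 0, 0, 0, 0], [-12.7, -7.6, 0, 0, 0, 0], [-17, -10, 0, 0, 0, 0], [-21.2, -12.6, 0, 0, 0, 0]],
])

```text
time: 1.1
tool_pos: [492.1, 251.8, 299.6]
tcp_rot: [-180.0, -0.0, 168.6]
ft_force: [0.1, 0.7, 1.1]
finger_gap: 0.0
grip_force: 0.0
```

>>> play_rows([
  [[-3.4, -2.1, 0, 0, 0, 0], [-3.4, -2.1, 0, 0, 0, 0], [-3.4, -2.1, 0, 0, 0, 0], [-3.4, -2.1, 0, 0, 0, 0]],
])

```text
time: 1.5
tool_pos: [519.5, 226.7, 299.6]
tcp_rot: [-180.0, -0.0, 168.6]
ft_force: [-0.5, 1.1, -0.3]
finger_gap: -0.2
grip_force: 0.0
```

Run:
```python
from bench import sensors,optics
from h import *
import pickle
s=sensors.sense(); w=optics.snapshot('wrist'); t=optics.snapshot('top'); pickle.dump((s,w,t),open('w1.pkl','wb'))
print(s['tool_pos'],s['tcp_rot'],s['ft_force'],s['time'],s['finger_gap'],s['joint_pos'],w['T_tool_cam'],w['mtx'])
cv2.imwrite('pics/w1.png',w['pixels'][:,:,::-1])
```

```text
[519.48659173 226.7001374  299.63282029] [-1.79998381e+02 -4.80505082e-02  1.68592529e+02] [-0.45211984  1.12235869 -0.26223058] 1.5 -0.21510683494196203 [ 1.83788719e+01  1.30121217e+00  8.46808083e+01  2.25214229e-02
  9.40604857e+01 -6.02120718e+01] [[-1.04675379e-03 -9.62620248e-01 -2.70852657e-01  6.91241952e+01]
 [ 9.99999304e-01 -8.60133828e-04 -8.07711570e-04 -8.63922439e-02]
 [ 5.44549979e-04 -2.70853314e-01  9.62620479e-01 -1.43451324e+02]
 [ 0.00000000e+00  0.00000000e+00  0.00000000e+00  1.00000000e+00]] [[297.61156452   0.         277.56437164]
 [  0.         297.61156452 208.121794  ]
 [  0.           0.           1.        ]]
```

View pics/w1.png

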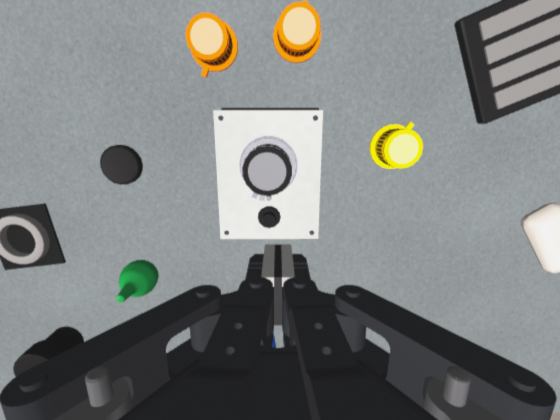

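The wrist view shows the camera top as a rectangle (214..323, 108..239), the lens top at (268,170), the button at (268,216) and the ear near (260,196). The shut fingers are at (278,265).

```bash
cat >> h.py <<'E'
def wcam(s,w):
    Rt=Ro.from_euler('xyz',s['tcp_rot'],degrees=True).as_matrix(); M=w['T_tool_cam']
    Rc=Rt@M[:3,:3]; c=Rt@M[:3,3]+s['tool_pos']; return dict(mtx=w['mtx'],R=Rc.T,t=-Rc.T@c)
def circ(d,c,z):
    P=np.array([ray(d,p[0],z)[:2] for p in cv2.convexHull(c)],np.float32); e=cv2.fitEllipse(P) if len(P)>4 else 0; return np.round(e[0],1),np.round(e[1],1)
E
python3 - <<'E'
import pickle; from h import *
s,w,t=pickle.load(open('w1.pkl','rb')); C=wcam(s,w)
def run(d,img,rois,n):
    v=img.max(2).astype(int)
    for c in blobs(v>185,rois[0],500)[:1]:
        P=np.array([ray(d,p[0],100)[:2] for p in c],np.float32); q=cv2.minAreaRect(P); print(n,'rect',q)
    for c in blobs(v<75,rois[1],15)[:2]: print('button',[circ(d,c,z) for z in(104,114)],c.mean(0))
    for c in blobs(v<110,rois[2],100)[:1]: print('lens rim 148.5',circ(d,c,148.5),c.mean(0))
    for c in blobs((v>125)&(v<186),rois[2],50)[:1]: print('glass',circ(d,c,148.5))
run(C,w['pixels'],[(205,100,330,243),(255,204,283,230),(242,144,293,194)],'wrist')
run(t,t['pixels'],[(185,175,258,262),(218,190,236,207),(205,208,235,238)],'top')
I=w['pixels'][120:235,210:325,::-1]; cv2.imwrite('pics/w1c.png',cv2.resize(I,None,fx=5,fy=5,interpolation=2))
E
```

```text
wrist rect ((507.9619445800781, 217.69528198242188), (121.03909301757812, 149.95657348632812), 78.54547882080078)
button [(array([553.1, 208.8]), array([24.6, 24.7])), (array([550.1, 209.7]), array([23.9, 24. ]))] [[268.60714286 216.46428571]]
lens rim 148.5 (array([492.4, 221.2]), array([48.4, 50.9])) [[267.34042553 169.24822695]]
glass (array([493.4, 220.6]), array([37.8, 37.9]))
top rect ((508.1933898925781, 212.02613830566406), (108.18597412109375, 149.4023895263672), 78.73524475097656)
button [(array([554.2, 203.3]), array([13.3, 23.2])), (array([552.8, 201.9]), array([13.2, 22.9]))] [[228.3 198.6]]
glass (array([496.9, 218.8]), array([67.1, 85.5]))
```

View pics/w1c.png

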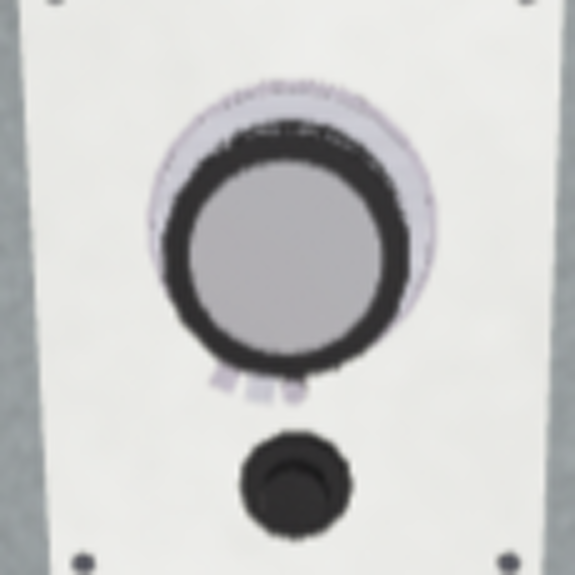

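Run:
```python
from bench import sensors
from h import *
go(sensors.sense(),[553.8,208.5,122],168.6)
```

```text
shift cm [-3.75 -1.15 17.8 ] turn [ 0.01 -0.01  0.06]
```

>>> play_rows([
  [[-3.75, -1.15, 4, 0, 0, 0], [-3.75, -1.15, 9, 0, 0, 0], [-3.75, -1.15, 13, 0, 0, 0], [-3.75, -1.15, 16.5, 0, 0, 0], [-3.75, -1.15, 17.5, 0, 0, 0]],
])

```text
time: 2.1
tool_pos: [550.8, 207.6, 119.9]
tcp_rot: [-179.8, -0.4, 168.7]
ft_force: [-0.9, -0.5, 0.4]
finger_gap: 0.3
grip_force: 0.0
```

>>> play_rows([
  [[0, 0, 0, 0, 0, 0], [0, 0, 0, 0, 0, 0]],
])

```text
time: 2.3
tool_pos: [555.7, 208.4, 127.4]
tcp_rot: [179.9, 0.2, 168.6]
ft_force: [1.1, 0.5, 0.2]
finger_gap: -0.1
grip_force: 0.0
```

>>> play_rows([
  [[0, 0, 0.3, 0, 0, 0], [0, 0, 0.5, 0, 0, 0], [0, 0, 0.5, 0, 0, 0]],
])

```text
time: 2.6
tool_pos: [555.1, 207.6, 120.8]
tcp_rot: [180.0, 0.1, 168.6]
ft_force: [0.1, -0.4, -0.3]
finger_gap: 0.5
grip_force: 0.0
```

>>> play_rows([
  [[0, 0, 0, 0, 0, 0], [0, 0, 0, 0, 0, 0], [0, 0, 0, 0, 0, 0]],
])

```text
time: 2.9
tool_pos: [554.7, 207.4, 120.0]
tcp_rot: [180.0, 0.0, 168.6]
ft_force: [0.2, -0.0, 0.2]
finger_gap: 0.0
grip_force: 0.0
```

>>> play_rows([
  [[0, 0, 0.2, 0, 0, 0], [0, 0, 0.4, 0, 0, 0], [0, 0, 0.6, 0, 0, 0], [0, 0, 0.8, 0, 0, 0], [0, 0, 0.9, 0, 0, 0]],
])

```text
time: 3.4
tool_pos: [554.6, 207.4, 111.1]
tcp_rot: [-180.0, -0.0, 168.6]
ft_force: [-1.9, -0.7, 4.7]
finger_gap: -0.2
grip_force: 2.4
```

>>> play_rows([
  [[0, 0, 0.1, 0, 0, 0], [0, 0, 0.2, 0, 0, 0], [0, 0, 0.2, 0, 0, 0]],
])

```text
time: 3.7
tool_pos: [554.5, 207.4, 108.8]
tcp_rot: [-180.0, -0.0, 168.6]
ft_force: [-2.0, -1.1, 3.8]
finger_gap: 0.2
grip_force: 1.8
```

>>> play_rows([
  [[0, 0, 0.05, 0, 0, 0], [0, 0, 0.1, 0, 0, 0], [0, 0, 0.1, 0, 0, 0]],
])

```text
time: 4.0
tool_pos: [554.6, 207.5, 107.9]
tcp_rot: [180.0, -0.0, 168.6]
ft_force: [-2.7, -1.1, 3.7]
finger_gap: 0.3
grip_force: 2.0
```

>>> play_rows([
  [[0, 0, 0.05, 0, 0, 0], [0, 0, 0.1, 0, 0, 0], [0, 0, 0.1, 0, 0, 0]],
])

```text
time: 4.3
tool_pos: [554.6, 207.4, 106.8]
tcp_rot: [180.0, -0.0, 168.6]
ft_force: [-2.4, 0.0, 3.8]
finger_gap: 0.2
grip_force: 2.0
```

>>> play_rows([
  [[0, 0, 0.05, 0, 0, 0], [0, 0, 0.05, 0, 0, 0]],
])

```text
time: 4.5
tool_pos: [554.5, 207.4, 106.3]
tcp_rot: [-180.0, -0.0, 168.6]
ft_force: [-1.9, -0.7, 4.7]
finger_gap: 0.1
grip_force: 2.0
```

>>> play_rows([
  [[0, 0, 0.04, 0, 0, 0], [0, 0, 0.04, 0, 0, 0]],
])

```text
time: 4.7
tool_pos: [554.6, 207.4, 106.0]
tcp_rot: [180.0, -0.0, 168.6]
ft_force: [-2.9, -0.2, 4.4]
finger_gap: -0.2
grip_force: 2.1
```

>>> play_rows([
  [[0, 0, 0.04, 0, 0, 0], [0, 0, 0.04, 0, 0, 0]],
])

```text
time: 4.9
tool_pos: [554.6, 207.4, 105.9]
tcp_rot: [180.0, 0.0, 168.6]
ft_force: [-4.8, -1.5, 6.7]
finger_gap: -0.3
grip_force: 3.3
```

>>> play_rows([
  [[0, 0, 0.04, 0, 0, 0], [0, 0, 0.04, 0, 0, 0]],
])

```text
time: 5.1
tool_pos: [554.6, 207.4, 105.9]
tcp_rot: [180.0, 0.0, 168.6]
ft_force: [-5.0, -1.8, 8.9]
finger_gap: 0.1
grip_force: 4.5
```

The button is at its hard stop. Now up and over the lens.

>>> play_rows([
  [[0, 0, -1, 0, 0, 0], [0, 0, -4, 0, 0, 0], [0, 0, -8, 0, 0, 4], [0, 0, -9, 0, 0, 12], [0, 0, -9, 0, 0, 20]],
], jaw=1)

```text
time: 5.6
tool_pos: [556.7, 208.0, 199.1]
tcp_rot: [179.7, 0.3, 148.2]
ft_force: [-0.1, -0.2, -0.0]
finger_gap: 72.0
grip_force: 0.0
```

>>> play_rows([
  [[0, 0, 0, 0, 0, 8], [0, 0, 0, 0, 0, 16], [0, 0, 0, 0, 0, 24], [0, 0, 0, 0, 0, 32], [0, 0, 0, 0, 0, 40]],
])

```text
time: 6.1
tool_pos: [554.8, 207.4, 195.3]
tcp_rot: [180.0, 0.0, 108.2]
ft_force: [0.1, 0.2, -0.2]
finger_gap: 85.6
grip_force: 0.0
```

>>> play_rows([
  [[0, 0, 0, 0, 0, 8], [0, 0, 0, 0, 0, 8], [0, 0, 0, 0, 0, 8]],
])

```text
time: 6.4
tool_pos: [554.7, 207.5, 195.3]
tcp_rot: [180.0, -0.0, 100.8]
ft_force: [0.9, -0.3, -0.1]
finger_gap: 85.2
grip_force: 0.0
```

Run:
```python
from bench import sensors
from h import *
s=sensors.sense();print(s['tool_pos'],s['tcp_rot'],s['joint_pos'],s['wrist_torque'])
go(s,[493.4,220.6,190],100)
```

```text
[554.70786835 207.45879791 195.28840525] [ 1.79983597e+02 -1.37770842e-03  1.00802522e+02] [1.55460584e+01 7.33093705e+00 8.91947941e+01 1.66698611e-05
 8.34578084e+01 4.74353480e+00] [-0.01128256 -0.02473227  0.03977725]
shift cm [ 2.44 -5.78  0.53] turn [ 0.02 -0.    0.8 ]
```

>>> play_rows([
  [[1.2, -2.9, 0, 0, 0, 0], [2.45, -5.8, 0, 0, 0, 0.8], [2.45, -5.8, 0.5, 0, 0, 0.8], [2.45, -5.8, 0.5, 0, 0, 0.8], [2.45, -5.8, 0.5, 0, 0, 0.8]],
])

```text
time: 6.9
tool_pos: [493.6, 220.7, 190.4]
tcp_rot: [180.0, 0.0, 99.9]
ft_force: [0.8, 0.5, -0.3]
finger_gap: 85.6
grip_force: 0.0
```

Run:
```python
from bench import sensors,optics
from h import *
s=sensors.sense();print(s['tool_pos'],s['tcp_rot'],s['joint_pos'],s['wrist_torque'])
go(s,[493.4,220.6,114],100)
w=optics.snapshot('wrist'); C=wcam(s,w); v=w['pixels'].max(2).astype(int)
p=C['R']@np.array([493.4,220.6,148.5])+C['t']; print(C['mtx']@p/p[2])
cv2.imwrite('pics/w2.png',w['pixels'][:,:,::-1])
```

```text
[493.64174015 220.73962118 190.36917605] [1.79971528e+02 7.89751308e-03 9.98558050e+01] [ 1.86676817e+01 -4.32521279e-01  9.77962867e+01 -1.22678579e-02
  8.26093086e+01  8.81344994e+00] [-0.05824637 -0.01434947 -0.03223912]
shift cm [-0.01 -0.03  7.64] turn [ 0.03  0.01 -0.14]
[278.02252134 232.22184714   1.        ]
```

View pics/w2.png

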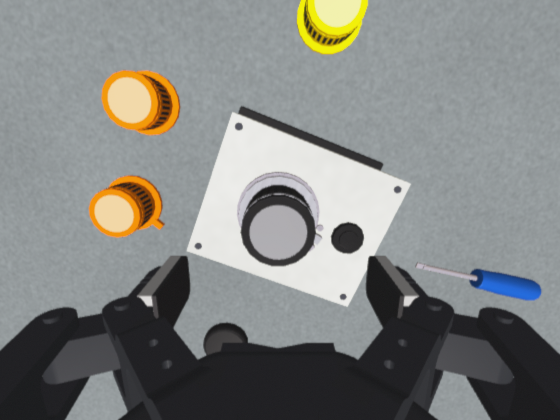

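The lens top sits at (278,231), centred between the fingers at (165,285) and (390,285) as predicted. Descending.

>>> play_rows([
  [[0, 0, 2, 0, 0, 0], [0, 0, 4, 0, 0, 0], [0, 0, 5.5, 0, 0, 0], [0, 0, 6.5, 0, 0, 0], [0, 0, 7, 0, 0, 0]],
])

```text
time: 7.45
tool_pos: [492.8, 220.6, 119.1]
tcp_rot: [-179.9, 0.0, 99.8]
ft_force: [0.3, 0.3, -0.1]
finger_gap: 85.5
grip_force: 0.0
```

>>> play_rows([
  [[0, 0, 0.3, 0, 0, 0], [0, 0, 0.5, 0, 0, 0], [0, 0, 0.6, 0, 0, 0], [0, 0, 0.6, 0, 0, 0]],
])

```text
time: 7.85
tool_pos: [493.4, 221.0, 114.7]
tcp_rot: [180.0, -0.0, 99.8]
ft_force: [0.6, 0.0, -0.9]
finger_gap: 85.3
grip_force: 0.0
```

>>> play_rows([
  [[0, 0, 0, 0, 0, 0], [0, 0, 0, 0, 0, 0], [0, 0, 0, 0, 0, 0], [0, 0, 0, 0, 0, 0], [0, 0, 0, 0, 0, 0]],
], jaw=0.5, squeeze=25)

```text
time: 8.35
tool_pos: [493.3, 221.0, 114.7]
tcp_rot: [180.0, -0.0, 99.8]
ft_force: [-1.4, -0.1, 3.0]
finger_gap: 49.0
grip_force: 25.9
```

>>> play_rows([
  [[0, 0, 0, 0, 0, 0], [0, 0, 0, 0, 0, 0], [0, 0, 0, 0, 0, 0], [0, 0, 0, 0, 0, 0], [0, 0, 0, 0, 0, 0]],
])

```text
time: 8.85
tool_pos: [493.3, 221.0, 114.6]
tcp_rot: [180.0, -0.0, 99.8]
ft_force: [-2.0, 0.5, 5.5]
finger_gap: 49.3
grip_force: 26.1
```

>>> play_rows([
  [[0, 0, 0, 0, 0, -2], [0, 0, 0, 0, 0, -5], [0, 0, 0, 0, 0, -9], [0, 0, 0, 0, 0, -12], [0, 0, 0, 0, 0, -12]],
])

```text
time: 9.35
tool_pos: [493.5, 221.0, 114.7]
tcp_rot: [179.9, 0.0, 111.8]
ft_force: [-0.5, 0.2, 5.8]
finger_gap: 49.5
grip_force: 26.2
```

```bash
cat > q.py <<'E'
from bench import sensors
import numpy as np
s=sensors.sense(); print('t',round(s['time'],2),'pos',np.round(s['tool_pos'],1),'rot',np.round(s['tcp_rot'],1),'F',np.round(s['ft_force'],1),'T',np.round(s['wrist_torque'],3),'gap',round(s['finger_gap'],1),'grip',round(s['grip_force'],1),'j6',round(s['joint_pos'][5],1),round(s['joint_efforts'][5],3))
E
python3 q.py
```

```text
t 9.35 pos [493.5 221.  114.7] rot [179.9   0.  111.8] F [-0.5  0.2  5.8] T [0.004 0.047 0.065] gap 49.5 grip 26.2 j6 -3.1 -0.95
```

>>> play_rows([
  [[0, 0, 0, 0, 0, -6], [0, 0, 0, 0, 0, -13], [0, 0, 0, 0, 0, -20], [0, 0, 0, 0, 0, -26], [0, 0, 0, 0, 0, -28]],
])

```text
time: 9.85
tool_pos: [493.5, 221.0, 114.7]
tcp_rot: [180.0, 0.0, 139.9]
ft_force: [0.5, -0.0, 5.6]
finger_gap: 49.2
grip_force: 26.3
```

```bash
python3 q.py
```

```text
t 9.85 pos [493.5 221.  114.7] rot [180.    0.  139.9] F [ 0.5 -0.   5.6] T [-0.083  0.065 -0.122] gap 49.2 grip 26.3 j6 -31.2 -0.565
```

>>> play_rows([
  [[0, 0, 0, 0, 0, -1], [0, 0, 0, 0, 0, -2], [0, 0, 0, 0, 0, -2]],
])

```text
time: 10.15
tool_pos: [493.5, 221.0, 114.7]
tcp_rot: [180.0, 0.0, 141.7]
ft_force: [1.7, 0.1, 5.3]
finger_gap: 49.5
grip_force: 26.3
```

```bash
python3 q.py;python3 -c "
from bench import optics
import cv2;cv2.imwrite('pics/w3.png',optics.snapshot('wrist')['pixels'][:,:,::-1])"; python3 q.py
```

```text
t 10.15 pos [493.5 221.  114.7] rot [180.    0.  141.7] F [1.7 0.1 5.3] T [-0.036 -0.005  0.087] gap 49.5 grip 26.3 j6 -33.0 -0.176
t 10.2 pos [493.5 221.  114.7] rot [180.    0.  141.7] F [0.4 0.1 5.2] T [-0.051  0.015  0.094] gap 49.4 grip 26.3 j6 -33.0 0.009
```

View pics/w3.png

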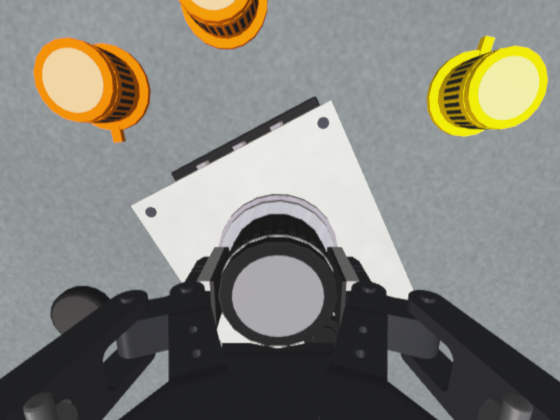

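The lens is held between the pads at (278,295), turned about 42°. From here I'll feel for the stop in small steps.

```bash
cat > a.py <<'E'
from bench import sensors,optics
import numpy as np
L=[]
for i in range(4):
    optics.snapshot('top'); s=sensors.sense(); L.append([s['wrist_torque'][2],s['joint_efforts'][5],*s['ft_force']])
print('yaw',round(s['tcp_rot'][2],1),'meanTz,eff,F',np.round(np.mean(L,0),3),'sd',np.round(np.std(L,0)[:2],3),'t',s['time'])
E
python3 a.py
```

```text
yaw 141.7 meanTz,eff,F [0.117 0.103 0.054 0.036 4.874] sd [0.04 0.01] t 10.4
```

>>> play_rows([
  [[0, 0, 0, 0, 0, -1.5], [0, 0, 0, 0, 0, -2.5], [0, 0, 0, 0, 0, -2.5]],
])

```text
time: 10.7
tool_pos: [493.5, 221.0, 114.6]
tcp_rot: [180.0, 0.0, 144.2]
ft_force: [0.3, 0.2, 6.0]
finger_gap: 49.3
grip_force: 26.3
```

```bash
python3 a.py
```

```text
yaw 144.2 meanTz,eff,F [0.118 0.077 0.158 0.321 5.127] sd [0.031 0.042] t 10.9
```

>>> play_rows([
  [[0, 0, 0, 0, 0, -1.5], [0, 0, 0, 0, 0, -2.5], [0, 0, 0, 0, 0, -2.5]],
])

```text
time: 11.2
tool_pos: [493.5, 221.0, 114.7]
tcp_rot: [180.0, 0.0, 146.7]
ft_force: [-0.3, -0.2, 4.5]
finger_gap: 49.2
grip_force: 26.3
```

```bash
python3 a.py
```

```text
yaw 146.7 meanTz,eff,F [ 0.125  0.077 -0.153 -0.166  5.14 ] sd [0.049 0.042] t 11.4
```

>>> play_rows([
  [[0, 0, 0, 0, 0, -1.5], [0, 0, 0, 0, 0, -3], [0, 0, 0, 0, 0, -3]],
])

```text
time: 11.7
tool_pos: [493.5, 221.0, 114.6]
tcp_rot: [180.0, 0.0, 149.7]
ft_force: [0.5, 0.6, 6.4]
finger_gap: 49.5
grip_force: 26.3
```

```bash
python3 a.py
```

```text
yaw 149.7 meanTz,eff,F [ 0.089  0.056  0.187 -0.273  5.012] sd [0.014 0.061] t 11.9
```

>>> play_rows([
  [[0, 0, 0, 0, 0, -1.5], [0, 0, 0, 0, 0, -2.5], [0, 0, 0, 0, 0, -2.5]],
])

```text
time: 12.2
tool_pos: [493.4, 221.0, 114.6]
tcp_rot: [180.0, 0.0, 152.2]
ft_force: [0.3, 0.3, 5.1]
finger_gap: 49.6
grip_force: 26.3
```

```bash
python3 a.py; python3 -c "
from bench import optics
import cv2;cv2.imwrite('pics/s4.png',cv2.resize(optics.snapshot('scene')['pixels'][140:240,240:350,::-1],None,fx=6,fy=6,interpolation=2)[:600])"
```

```text
yaw 152.2 meanTz,eff,F [ 0.106  0.075  0.052 -0.18   5.437] sd [0.039 0.041] t 12.4
```

View pics/s4.png

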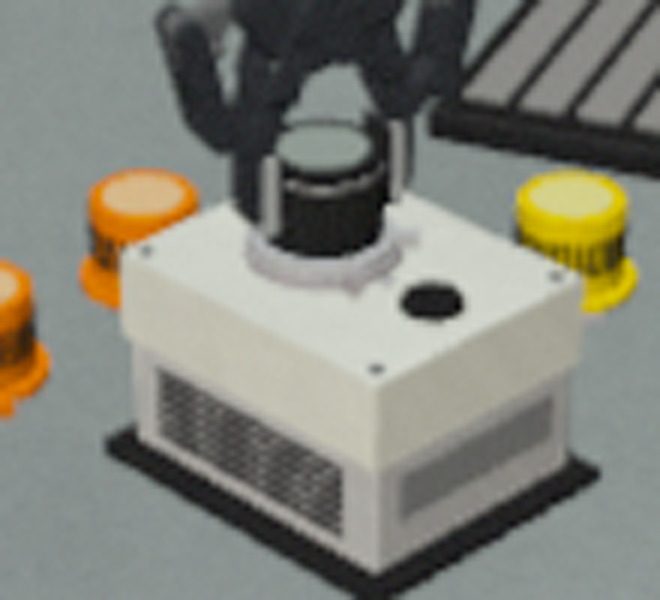

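The ear (410,238) has moved round anticlockwise, while the post stays at (353,290), so the lens turns with the gripper. The button at (432,300) is down. Torque shows no change, only a bias of about 0.1, so I'll continue.

>>> play_rows([
  [[0, 0, 0, 0, 0, -1.5], [0, 0, 0, 0, 0, -3], [0, 0, 0, 0, 0, -3]],
])

```text
time: 12.75
tool_pos: [493.5, 221.0, 114.7]
tcp_rot: [180.0, 0.0, 155.2]
ft_force: [0.0, -0.5, 5.0]
finger_gap: 49.5
grip_force: 26.3
```

```bash
python3 a.py
```

```text
yaw 155.2 meanTz,eff,F [0.109 0.057 0.02  0.231 5.151] sd [0.044 0.062] t 12.95
```

>>> play_rows([
  [[0, 0, 0, 0, 0, -1.5], [0, 0, 0, 0, 0, -2.5], [0, 0, 0, 0, 0, -2.5]],
])

```text
time: 13.25
tool_pos: [493.6, 220.9, 114.7]
tcp_rot: [180.0, 0.1, 157.7]
ft_force: [0.6, -0.1, 5.6]
finger_gap: 49.3
grip_force: 26.2
```

```bash
python3 a.py
```

```text
yaw 157.7 meanTz,eff,F [ 1.700e-02 -5.000e-03  1.066e+00 -6.110e-01  5.292e+00] sd [0.028 0.038] t 13.45
```

>>> play_rows([
  [[0, 0, 0, 0, 0, -1], [0, 0, 0, 0, 0, -1.5], [0, 0, 0, 0, 0, -1.5]],
])

```text
time: 13.75
tool_pos: [493.6, 220.9, 114.6]
tcp_rot: [180.0, 0.1, 159.2]
ft_force: [1.1, -0.6, 5.6]
finger_gap: 49.4
grip_force: 26.2
```

```bash
python3 a.py
```

```text
yaw 159.2 meanTz,eff,F [-0.054 -0.076  1.432  0.142  5.501] sd [0.052 0.02 ] t 13.95
```

Stop felt: torque falls at about 0.05 N·m per degree from a yaw of about 156°. Now at about 3.3° and 0.16 N·m past the touch, I'll lift gently.

>>> play_rows([
  [[0, 0, -0.1, 0, 0, 0], [0, 0, -0.2, 0, 0, 0], [0, 0, -0.3, 0, 0, 0]],
])

```text
time: 14.25
tool_pos: [492.6, 220.3, 116.3]
tcp_rot: [-179.9, -0.0, 159.2]
ft_force: [2.8, -1.2, -4.4]
finger_gap: 49.4
grip_force: 26.7
```

```bash
python3 a.py
```

```text
yaw 159.2 meanTz,eff,F [-0.106 -0.133  3.358 -2.212 -5.002] sd [0.026 0.003] t 14.45
```

>>> play_rows([
  [[0, 0, -0.1, 0, 0, 0], [0, 0, -0.2, 0, 0, 0], [0, 0, -0.2, 0, 0, 0]],
])

```text
time: 14.75
tool_pos: [492.8, 220.6, 119.2]
tcp_rot: [-180.0, -0.0, 159.3]
ft_force: [1.5, -4.6, -3.9]
finger_gap: 49.3
grip_force: 27.0
```

```bash
python3 a.py; python3 q.py
```

```text
yaw 159.3 meanTz,eff,F [-0.141 -0.14   1.342 -4.848 -4.519] sd [0.023 0.   ] t 14.95
t 14.95 pos [492.8 220.6 119.1] rot [-180.    -0.   159.3] F [ 2.1 -5.2 -4.4] T [-0.998 -0.208 -0.125] gap 49.3 grip 27.0 j6 -50.6 -0.14
```

>>> play_rows([
  [[0, 0, -0.1, 0, 0, 0.5], [0, 0, -0.3, 0, 0, 1], [0, 0, -0.4, 0, 0, 1], [0, 0, -0.4, 0, 0, 1]],
])

```text
time: 15.35
tool_pos: [493.4, 221.3, 123.9]
tcp_rot: [179.9, 0.0, 158.3]
ft_force: [1.9, -1.7, -2.6]
finger_gap: 48.9
grip_force: 27.3
```

```bash
python3 a.py; python3 q.py
```

```text
yaw 158.3 meanTz,eff,F [-0.057 -0.064  2.429 -1.988 -1.019] sd [0.027 0.006] t 15.55
t 15.55 pos [493.4 221.2 123.7] rot [179.9   0.  158.3] F [ 1.  -1.9 -0.8] T [-0.314 -0.338 -0.079] gap 49.6 grip 27.4 j6 -49.6 -0.07
```

>>> play_rows([
  [[0, 0, -0.2, 0, 0, 0], [0, 0, -0.4, 0, 0, 0], [0, 0, -0.6, 0, 0, 0], [0, 0, -0.6, 0, 0, 0]],
])

```text
time: 15.95
tool_pos: [493.2, 221.1, 129.6]
tcp_rot: [180.0, 0.0, 158.3]
ft_force: [0.2, 0.7, -1.5]
finger_gap: 49.2
grip_force: 27.3
```

```bash
python3 a.py; python3 q.py; python3 -c "
from bench import optics
import cv2;cv2.imwrite('pics/s5.png',cv2.resize(optics.snapshot('scene')['pixels'][140:240,240:350,::-1],None,fx=6,fy=6,interpolation=2)[:600])"
```

```text
yaw 158.3 meanTz,eff,F [ 2.000e-02 -1.000e-03  1.900e-01 -2.560e-01 -1.869e+00] sd [0.029 0.   ] t 16.15
t 16.15 pos [493.  220.9 129.1] rot [-180.    -0.   158.3] F [ 0.3 -1.3 -1. ] T [ 0.017 -0.042  0.068] gap 49.2 grip 27.3 j6 -49.6 -0.0
```

View pics/s5.png

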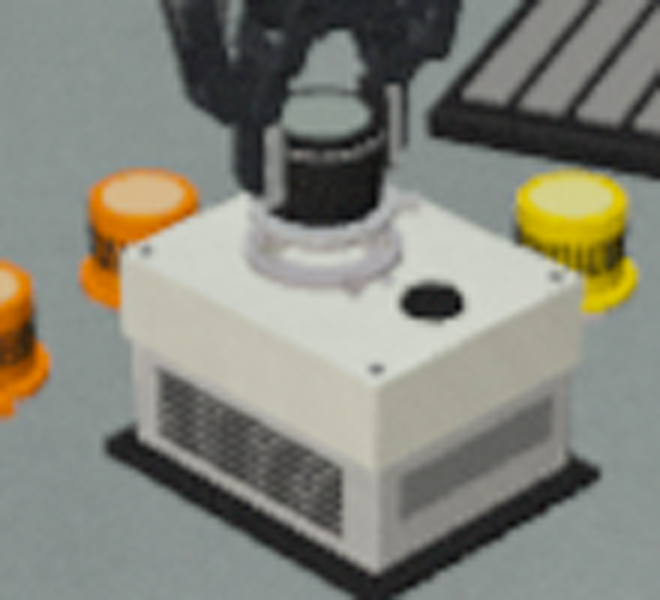

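Lens is free: its flange at (330,215) hangs above the collar (325,258). Carrying it towards the rest, stopping short for a wrist measurement.

>>> play_rows([
  [[0, 0, -2, 0, 0, 0], [0, 0, -4.5, 0, 0, 0], [0, 0, -7, 0, 0, 0], [-1, -1.3, -8.5, 0, 0, 0], [-3, -3.8, -9, 0, 0, 0]],
])

```text
time: 16.7
tool_pos: [507.7, 175.8, 221.8]
tcp_rot: [179.8, 0.2, 158.4]
ft_force: [0.7, -0.6, -2.0]
finger_gap: 49.1
grip_force: 27.3
```

>>> play_rows([
  [[-2.5, -3.1, 0, 0, 0, 0], [-5, -6.3, 0, 0, 0, 0], [-7.5, -9.4, 0, 0, 0, 0], [-10, -12.6, 0, 0, 0, 0], [-12.5, -15.7, 0, 0, 0, 0]],
])

```text
time: 17.2
tool_pos: [565.0, -19.3, 219.2]
tcp_rot: [180.0, -0.0, 158.3]
ft_force: [0.5, 1.5, -2.3]
finger_gap: 49.1
grip_force: 27.3
```

>>> play_rows([
  [[-2.5, -3.1, 0, 0, 0, 0], [-5, -6.3, 0, 0, 0, 0], [-7.5, -9.4, 0, 0, 0, 0], [-10, -12.6, 0, 0, 0, 0], [-12, -15, 0, 0, 0, 0]],
])

```text
time: 17.7
tool_pos: [620.8, -203.9, 218.8]
tcp_rot: [-180.0, -0.0, 158.2]
ft_force: [-0.1, 0.3, -0.9]
finger_gap: 49.5
grip_force: 27.3
```

>>> play_rows([
  [[-0.5, -0.7, 0, 0, 0, 0], [-1, -1.4, 0, 0, 0, 0], [-1, -1.4, 0, 0, 0, 0], [-1, -1.4, 0, 0, 0, 0], [-1, -1.4, 0, 0, 0, 0]],
])

```text
time: 18.2
tool_pos: [624.9, -216.9, 219.4]
tcp_rot: [180.0, -0.0, 158.3]
ft_force: [-0.5, -0.9, -1.1]
finger_gap: 48.9
grip_force: 27.3
```

Run:
```python
from bench import sensors,optics
from h import *
import pickle
s=sensors.sense(); w=optics.snapshot('wrist'); pickle.dump((s,w),open('w5.pkl','wb')); C=wcam(s,w)
print(s['tool_pos'],s['tcp_rot'],s['ft_force'],s['time'],s['finger_gap'],s['joint_pos'])
p=C['R']@np.array([541,-185.1,16])+C['t']; uv=(C['mtx']@p/p[2]).round(); print('expect ring',uv)
zt=s['tool_pos'][2]+148.5-114.65
p=C['R']@np.array([*s['tool_pos'][:2],zt])+C['t']; ul=(C['mtx']@p/p[2]).round(); print('expect lens top',ul)
g=w['pixels'].astype(int); v=g.max(2); 
u0,v0=int(uv[0]),int(uv[1])
print(v[v0,max(0,u0-60):u0+60:3])
u1,v1=int(ul[0]),int(ul[1]); print(v[v1,u1-75:u1+75:3]); print(v[v1-75:v1+75:3,u1])
```

```text
[ 624.88657902 -216.86239905  219.39079523] [ 1.79986363e+02 -2.11190853e-03  1.58338217e+02] [-0.54210405 -0.86472707 -1.09780006] 18.2 48.86939008879095 [-2.35859427e+01  1.72416650e+01  7.53356825e+01  1.35718905e-02
  8.74252211e+01 -9.19247693e+01]
expect ring [277. 105.   1.]
expect lens top [278. 296.   1.]
[161 160 164 159 155  46  46  45 179 180 179 174  52  46  45  45  46  46
  46  46  46  47  48  47  46  47  46  52 180 181 179 174  48  46  45 147
 158 158 163 158]
[ 36  36  37  79  36  45  49  48  49  49 178 183 183 182 182 182 182 182
 183 182 182 182 182 182 182 183 183 182 182 183 182 183 182 182 183 183
 182 183 182 182 165  49  49  49  49  40  63  73  47  36]
[ 29  30  30  36  44 175  26  44  49  49  49  70 183 183 182 182 183 183
 183 182 182 183 182 183 183 183 182 182 183 183 182 183 182 182 182 182
 182 182 177  48  49  52 130  36  31  35  36  35  34  36]
```

Run:
```python
from h import *
import pickle
s,w=pickle.load(open('w5.pkl','rb')); C=wcam(s,w); v=w['pixels'].max(2).astype(int)
for c in blobs(v>120,(232,62,322,148),400)[:4]:
    print('ring',cv2.contourArea(c),circ(C,c,16))
zt=s['tool_pos'][2]+148.5-114.65
for c in blobs(v>130,(215,233,340,360),2000)[:2]:
    e=circ(C,c,zt); print('lens glass',cv2.contourArea(c),e)
R=Ro.from_euler('xyz',s['tcp_rot'],degrees=True)
print('lens in tool', R.inv().apply([*(e[0]-s['tool_pos'][:2]),0]))
```

```text
ring 4161.0 (array([ 540.4, -186.1]), array([78.7, 78.9]))
ring 1992.0 (array([ 540.4, -186.3]), array([54.7, 54.9]))
lens glass 5700.0 (array([ 625.2, -217.3]), array([38.1, 38.3]))
lens in tool [-4.52817170e-01 -2.91004992e-01 -8.59519181e-05]
```

Run:
```python
from bench import sensors
from h import *
go(sensors.sense(),[540.2,-185.6,60],158.3)
```

```text
shift cm [ 9.03 -0.22 15.95] turn [0.01 0.01 0.04]
```

>>> play_rows([
  [[2.5, 0, 0, 0, 0, 0], [5, -0.1, 0, 0, 0, 0], [7.5, -0.2, 1, 0, 0, 0], [9.05, -0.2, 3, 0, 0, 0], [9.05, -0.2, 5.5, 0, 0, 0]],
])

```text
time: 18.75
tool_pos: [539.6, -185.4, 165.4]
tcp_rot: [-180.0, 0.2, 158.3]
ft_force: [0.9, -0.6, -2.1]
finger_gap: 49.3
grip_force: 27.3
```

>>> play_rows([
  [[0, 0, 3, 0, 0, 0], [0, 0, 6, 0, 0, 0], [0, 0, 8.5, 0, 0, 0], [0, 0, 10, 0, 0, 0], [0, 0, 10.4, 0, 0, 0]],
])

```text
time: 19.25
tool_pos: [538.8, -185.4, 58.4]
tcp_rot: [180.0, -0.2, 158.3]
ft_force: [-0.8, -0.4, -0.8]
finger_gap: 49.4
grip_force: 27.3
```

>>> play_rows([
  [[0, 0, 0, 0, 0, 0], [0, 0, 0, 0, 0, 0], [0, 0, 0, 0, 0, 0], [0, 0, 0, 0, 0, 0]],
])

```text
time: 19.65
tool_pos: [540.9, -186.9, 61.5]
tcp_rot: [-180.0, 0.1, 158.3]
ft_force: [0.4, -0.7, -1.7]
finger_gap: 49.1
grip_force: 27.3
```

Run:
```python
from bench import sensors
from h import *
s=sensors.sense(); print(s['ft_force'],s['wrist_torque'])
go(s,[540.2,-185.6,26.2],158.3)
```

```text
[ 0.44221916 -0.70044156 -1.70322239] [-0.03717949  0.04134579  0.03559573]
shift cm [0.12 0.09 3.53] turn [-0.    0.12 -0.04]
```

>>> play_rows([
  [[0.1, 0.1, 0.5, 0, 0, 0], [0.1, 0.1, 1, 0, 0, 0], [0.1, 0.1, 1.5, 0, 0, 0], [0.1, 0.1, 1.5, 0, 0, 0], [0.1, 0.1, 1.5, 0, 0, 0]],
])

```text
time: 20.15
tool_pos: [539.2, -185.0, 44.8]
tcp_rot: [180.0, -0.0, 158.3]
ft_force: [0.4, -0.1, -2.5]
finger_gap: 49.1
grip_force: 27.3
```

Run:
```python
from bench import sensors
from h import *
s=sensors.sense(); print(s['ft_force'],s['wrist_torque'],s['tool_pos'])
go(s,[540.2,-185.6,26.2],158.3)
```

```text
[ 0.35112565 -0.0801185  -2.54024645] [-0.04759913 -0.03103714  0.02009864] [ 539.17450042 -185.0479989    44.75091126]
shift cm [-0.12 -0.01  1.85] turn [ 0.   -0.05 -0.04]
```

>>> play_rows([
  [[-0.1, 0, 0, 0, 0, 0], [-0.1, 0, 0, 0, 0, 0], [-0.1, 0, 0, 0, 0, 0], [-0.1, 0, 0, 0, 0, 0], [-0.1, 0, 0, 0, 0, 0]],
])

```text
time: 20.65
tool_pos: [540.4, -185.6, 45.3]
tcp_rot: [-180.0, 0.0, 158.3]
ft_force: [-0.3, 0.8, -0.9]
finger_gap: 49.0
grip_force: 27.3
```

>>> play_rows([
  [[0, 0, 0.1, 0, 0, 0], [0, 0, 0.2, 0, 0, 0], [0, 0, 0.3, 0, 0, 0], [0, 0, 0.4, 0, 0, 0], [0, 0, 0.5, 0, 0, 0]],
])

```text
time: 21.15
tool_pos: [540.4, -185.5, 40.1]
tcp_rot: [180.0, -0.0, 158.3]
ft_force: [-0.3, -0.2, -2.7]
finger_gap: 49.1
grip_force: 27.3
```

>>> play_rows([
  [[0, 0, 0.1, 0, 0, 0], [0, 0, 0.2, 0, 0, 0], [0, 0, 0.3, 0, 0, 0], [0, 0, 0.3, 0, 0, 0], [0, 0, 0.3, 0, 0, 0]],
])

```text
time: 21.65
tool_pos: [540.4, -185.5, 37.2]
tcp_rot: [-180.0, -0.0, 158.3]
ft_force: [-0.1, 0.1, -2.4]
finger_gap: 49.2
grip_force: 27.3
```

>>> play_rows([
  [[0, 0, 0.1, 0, 0, 0], [0, 0, 0.2, 0, 0, 0], [0, 0, 0.2, 0, 0, 0]],
])

```text
time: 21.95
tool_pos: [540.3, -185.5, 35.0]
tcp_rot: [180.0, -0.0, 158.3]
ft_force: [-0.9, 0.2, -1.5]
finger_gap: 49.1
grip_force: 27.3
```

>>> play_rows([
  [[0, 0, 0.1, 0, 0, 0], [0, 0, 0.2, 0, 0, 0], [0, 0, 0.2, 0, 0, 0]],
])

```text
time: 22.25
tool_pos: [540.3, -185.5, 33.0]
tcp_rot: [-180.0, -0.0, 158.3]
ft_force: [0.5, 0.1, -1.9]
finger_gap: 49.2
grip_force: 27.3
```

In the bore with no contact. Continuing.

>>> play_rows([
  [[0, 0, 0.1, 0, 0, 0], [0, 0, 0.2, 0, 0, 0], [0, 0, 0.3, 0, 0, 0], [0, 0, 0.3, 0, 0, 0]],
])

```text
time: 22.65
tool_pos: [540.3, -185.5, 30.0]
tcp_rot: [-180.0, -0.0, 158.3]
ft_force: [1.3, 0.1, -1.5]
finger_gap: 49.2
grip_force: 27.3
```

>>> play_rows([
  [[0, 0, 0.1, 0, 0, 0], [0, 0, 0.2, 0, 0, 0], [0, 0, 0.25, 0, 0, 0], [0, 0, 0.25, 0, 0, 0]],
])

```text
time: 23.05
tool_pos: [540.3, -185.5, 27.6]
tcp_rot: [180.0, -0.0, 158.3]
ft_force: [-0.4, -0.0, -1.9]
finger_gap: 49.4
grip_force: 27.3
```

>>> play_rows([
  [[0, 0, 0.05, 0, 0, 0], [0, 0, 0.1, 0, 0, 0], [0, 0, 0.1, 0, 0, 0]],
])

```text
time: 23.35
tool_pos: [540.4, -185.5, 26.6]
tcp_rot: [-180.0, -0.0, 158.3]
ft_force: [0.1, -0.8, -1.4]
finger_gap: 49.2
grip_force: 27.3
```

>>> play_rows([
  [[0, 0, 0.05, 0, 0, 0], [0, 0, 0.05, 0, 0, 0]],
])

```text
time: 23.55
tool_pos: [540.5, -185.6, 26.3]
tcp_rot: [-180.0, 0.0, 158.3]
ft_force: [-0.4, -0.9, -1.5]
finger_gap: 49.5
grip_force: 27.4
```

>>> play_rows([
  [[0, 0, 0.05, 0, 0, 0], [0, 0, 0.05, 0, 0, 0]],
])

```text
time: 23.75
tool_pos: [540.5, -185.6, 26.2]
tcp_rot: [-180.0, 0.0, 158.3]
ft_force: [-2.6, 1.9, 4.1]
finger_gap: 49.4
grip_force: 27.9
```

Seated at the expected height. Let go and rise.

>>> play_rows([
  [[0, 0, 0, 0, 0, 0], [0, 0, 0, 0, 0, 0], [0, 0, 0, 0, 0, 0], [0, 0, 0, 0, 0, 0], [0, 0, 0, 0, 0, 0]],
], jaw=0.9)

```text
time: 24.25
tool_pos: [540.4, -185.5, 25.7]
tcp_rot: [-180.0, -0.0, 158.3]
ft_force: [-0.0, 0.6, -0.1]
finger_gap: 77.0
grip_force: 0.0
```

>>> play_rows([
  [[0, 0, -0.5, 0, 0, 0], [0, 0, -1.5, 0, 0, 0], [0, 0, -3, 0, 0, 0], [0, 0, -5, 0, 0, 0], [0, 0, -8, 0, 0, 0]],
])

```text
time: 24.75
tool_pos: [539.7, -185.2, 106.4]
tcp_rot: [180.0, -0.1, 158.3]
ft_force: [0.5, -0.2, -0.0]
finger_gap: 76.7
grip_force: 0.0
```

>>> play_rows([
  [[0, 0, -3, 0, 0, 0], [-3, 0, -6, 0, 0, 0], [-6, 0, -8, 0, 0, 0], [-8, 0, -8, 0, 0, 0], [-8, 0, -8, 0, 0, 0]],
])

```text
time: 25.25
tool_pos: [617.2, -216.3, 188.6]
tcp_rot: [-180.0, 0.3, 158.3]
ft_force: [-0.5, 0.4, -0.3]
finger_gap: 76.7
grip_force: 0.0
```

Run:
```python
from bench import sensors,optics
from h import *
s=sensors.sense(); w=optics.snapshot('wrist'); C=wcam(s,w); v=w['pixels'].max(2).astype(int)
print(s['tool_pos'],s['time'],s['ft_force'])
p=C['R']@np.array([540.4,-186.1,60])+C['t']; uv=(C['mtx']@p/p[2]).astype(int); print(uv)
for c in blobs(v>130,(uv[0]-35,uv[1]-35,uv[0]+36,uv[1]+36),150)[:4]: print(c.mean(0),circ(C,c,60))
S=optics.snapshot('scene')['pixels'][270:350,160:260,::-1]
a=w['pixels'][max(0,uv[1]-100):uv[1]+100,uv[0]-100:uv[0]+100,::-1]
cv2.imwrite('pics/f.png',np.hstack([cv2.resize(S,(450,360),interpolation=2),cv2.resize(a,(350,360))]))
```

```text
[ 617.2067454  -216.31238946  188.64764226] 25.25 [-0.49770579  0.41905002 -0.30097386]
[277 107   1]
[[277.52422907 107.7753304 ]] (array([ 542.3, -186.5]), array([67.5, 68.9]))
[[277.70238095 106.35119048]] (array([ 540.1, -185.7]), array([50.1, 50.4]))
[[277.68503937 106.34645669]] (array([ 540. , -185.8]), array([38.1, 38.5]))
```

View pics/f.png

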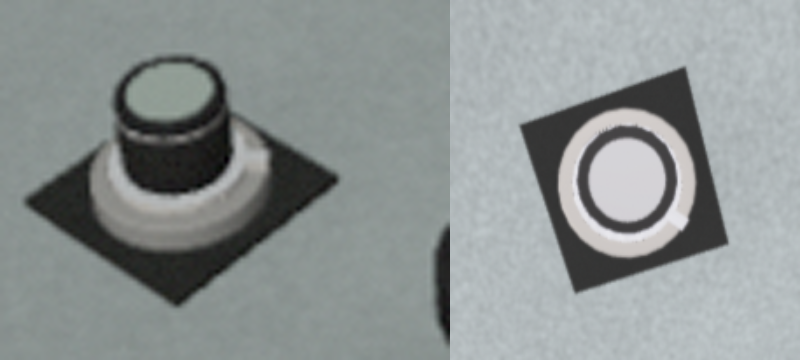

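The lens (170,120 left, 627,180 right) stands upright in the ring. Its flange is flat on the ring, and the glass measures 38 mm at the height expected when fully down.

```bash
python3 -c "
from bench import job
print(job.hand_in())"
```

```text
the job is handed in; nothing more can be done
None
```

The lens is off the camera and stands upright, fully down and released in the rest; the job was handed in at about 25 s, with no verdict returned.

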